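# Log the rinse concentrate and take off its safety cap

## Task

Log the flea-rinse concentrate before it is used: take the hand scanner from its stand, aim its red window squarely at the barcode label on the white square bottle from about 8 cm away, hold it steady there for a good second, then lay it back in its stand the way it lay. Then press the bottle's red push-and-turn safety cap down, twist it anticlockwise until it is free and lift it off. Finish still holding the cap in the gripper, level and about 6 cm straight above the open bottle, which stays standing where it is; leave everything else on the counter alone.

Things in the scene. Friction and masses are not known exactly. Their poses are not given: they have to be found in the camera images.
- bottle: white square 1-litre plastic bottle, full, about 1.1 kg, standing loose on the counter by its own weight. Body 96 x 96 mm, flat sides up to 130 mm, shoulder falling from a 31 mm thick round neck at 144 mm height; rim of the neck at 182 mm. Origin: centre of the underside; z up. Its +y side carries the barcode label.
- label (a point): centre of the barcode (about 52 x 34 mm, black bars on a 78 x 66 mm paper label) on the bottle's flat +y side, 48 mm out from the bottle's axis and 88 mm above its underside; axes are the bottle's, so +y points straight out of the label.
- mouth (a point): centre of the bottle's rim, on its axis, 182 mm above its underside; axes are the bottle's.
- cap: red ribbed push-and-turn safety cap, 48 mm outer diameter, 30 mm high, two pale arrows on top, 40 g. Origin: centre of its lower edge; z up. Shut, its origin is 165 mm above the bottle's underside and its axes are the bottle's. A sprung liner (about 4 N at rest, 10 N at the bottom) lifts three lugs inside the skirt into pockets under ledges on the neck.
- cap_grip (a point): point on the cap's axis to grip its skirt across the diameter from above (50 N is ample), 20 mm above its lower edge. Pressed 4 to 5 mm (it bottoms at 5), kept down and turned anticlockwise seen from above, the cap is free from 0.65 to 1.4 rad (1.0 is best, stop at 1.5) and lifts straight off. Unpressed or turned clockwise it is blocked and drags the bottle along.
- scanner: hand barcode scanner, a black stick 111 mm long (x -65 to +46 mm), 32 mm wide, 26 mm high, with a grey head at its +x end (x 46 to 84 mm, 48 mm wide, 31 mm high), about 140 g. Origin on its underside; x points out of the red window along the beam, z up. Lies in its stand at the start.
- window (a point): centre of the scanner's red window, at x = 84, y = 0, z = 14 mm in the scanner's frame; axes are the scanner's. The beam leaves along +x.
- scanner_grip (a point): place to grip the scanner from above, across its 32 mm width (y), near its balance point: x = -8, y = 0, z = 14 mm in the scanner's frame; axes are the scanner's. The stand leaves 35 mm free on either side of it along x.
- dock: grey counter stand of the scanner, fixed: a base plate 130 x 80 x 12 mm with two U-shaped saddles (12 mm long, centred at x = +33 and -49 mm) whose floors are 40 mm above the counter; the cheeks leave 38 mm between them and flare outwards to 60 mm height. Origin: on the counter; x along the lying scanner towards its window. The scanner lies home with its origin 40 mm straight above the stand's origin and its axes the same.
- canister: closed stainless canister with a black lid knob, 115 mm wide, 165 mm high; bystander. Origin: centre of its underside.
- bowl: cream enamel bowl, 170 mm wide, 62 mm high; bystander. Origin: centre of its underside.
- shampoo: round blue-green shampoo bottle with a white pump, 72 mm wide, 197 mm high; bystander. Origin: centre of its underside.
- beaker: clear measuring cup, 80 mm wide, 95 mm high; bystander. Origin: centre of its underside.
- brush: wooden slicker brush lying pad down, about 190 mm long and 95 mm wide; bystander. Origin: on the counter under the neck of the brush; handle to its -x.
Not all that is in view belongs to the job. What is meant by the cap is not black, and is the larger of those in its own colour. Of the things that look like the scanner, the smaller one is meant.

How it is judged:
By the outcome, as a careful person would: the job done as asked, in the order asked, and still so for the second after the job is handed in, while the arm keeps its last pose, push and grip.
It also fails if it takes over 58 s, if anything falls off the work surface, if the arm or the gripper's body presses on something with over 40 N, if the wrist force passes 120 N, or if a joint passes its speed limit or range.

## Robot

A 6-joint arm with a two-finger parallel gripper is mounted at the origin on the work surface. World frame = base frame: x ahead of the robot, y to its left, z up, the work surface at z = 0. Lengths are in m, angles in rad, forces in N, time in s.
With the tool pointing down it reaches from about 0.35 to 0.875 m from the base axis. Payload 15.5 kg.
Tool frame: the origin (TCP) lies midway between the tips of the shut fingers; the grasp point (between the pads) lies 19 mm behind it (bot.pinch_z is the distance from the TCP to the grasp point, in m); x points along the fingers, y is the direction in which the jaws open and shut, and the axes are right-handed (so a half turn about x gives the same grasp; the last joint's range is limited). The gripper opens to 85 mm and grips with 20 to 120 N. Pads are 22 mm wide; open, the fingers measure 114 mm over their backs; the gripper's body (76 mm by 85 mm) begins 54 mm behind the grasp point. The pads swing forward as they close: fully open they stand 13 mm farther back than shut.
Start: joints at [-1.276, 0.494, 1.345, -0, 1.302, -0.096], TCP at [0.238, -0.578, 0.231] pointing down, gripper open.
Joint ranges: [-2.91, 2.91], [-0.82, 2.16], [0.22, 2.67], [-1.22, 4.37], [0.12, 2.79], [-3.08, 3.08]. Speed limits (rad/s): [1.89, 1.89, 2.57, 3.01, 3.01, 3.01].

## Interface

Orientations are given as a 3x3 rotation matrix whose columns are the frame's x, y, z axes.
In Python, from cell import bot gives the robot as it stands.
- The arm moves only by the shell command python3 -m creep 'ROWS' [FORCE]. ROWS is JSON, a list that holds one entry, the list of rows, each a list of 7 numbers: the turn, a rotation vector about the world's x, y, z in degrees, then the shift along the world's x, y, z in cm, then the finger opening in cm, from 0 to 8.54. A call has 1 to 5 rows; each row is the pose to reach, as a shift and turn from the pose measured when the call began; what a row does not reach only later rows make up. A row lasts 1/12 s, in which the tool goes at most 41.7 mm and 7.16 degrees, less where a joint would pass 70% of its speed; a pose out of reach is approached as far as the arm can. A call with a gripper value outside its range is refused whole. The fingers move at their own pace and stop on an object; FORCE is the grip in N (left out, the last holds). Time passes only in rows, so rows that repeat a pose let the fingers close. It gives the time, the measured TCP pose, the force and the opening at its end, in the units of the state.
- bot.sense(): the state, without advancing time (a new reading comes with each control period).
- bot.get_image(name): name is "scene" or "top"; returns a dict with "frame" (480x640x3 uint8, red, green, blue), "range_z" (480x640 float32, m along the optical axis (not along the pixel's ray), 0 where there is no reading), "camera_matrix" (3x3 intrinsics, pixels), "D" ([k1, k2, p1, p2, k3] as OpenCV has them; the pictures are not rectified), "world_from_camera" (4x4, takes a point from camera to world coordinates). Camera axes: x right, y down, z forward; pixel columns grow to the right and rows downward; lengths in m; the calibration is good to about 2 mm. A picture is of the moment at which its call begins.
- bot.hand_in(): hands the job in, once; it reports no verdict.
The state is a dict: "clock": time; "joint_pos": joint angles; "joint_vel": joint speeds; "joint_torque": joint torques, N m; "eef_pos": TCP position; "orientation": TCP orientation; "ft_force": force on the tool from outside, world axes, zero at the start; "moment": the same for the moment, N m; "gripper_width": finger opening in m.
Only numpy, scipy, OpenCV 4.12 (cv2) and the standard library are available. Lean on these libraries where they do the work, as an engineer would, in place of code of your own. Each camera call takes 0.05 s, during which the arm holds its last target.

## Working session

There is one attempt and no reset: what is moved stays moved. The work goes in short steps, Python scripts to look and compute and a shell command to move; the robot and the scene stay as the last step left them, time stands still between calls to the robot, and variables do not carry over. Pictures are saved under pics/ and viewed, and the job is handed in when it is done.

```bash
ls; mkdir -p pics
python3 - <<'E'
from cell import bot
import cv2,numpy as np
s=bot.sense();print({k:np.round(v,3).tolist() for k,v in s.items()},bot.pinch_z)
for n in("scene","top"):
    im=bot.get_image(n);cv2.imwrite(f"pics/{n}0.png",im["frame"][:,:,::-1]);np.savez(f"{n}0.npz",**im)
    print(im["camera_matrix"],im["D"],im["world_from_camera"])
E
```

```text
pics
{'clock': 0.0, 'joint_pos': [-1.275, 0.494, 1.346, 0.0, 1.302, -0.096], 'joint_vel': [0.002, 0.001, 0.001, 0.002, -0.0, 0.001], 'joint_torque': [0.002, -88.214, -38.386, 0.0, 0.01, -0.0], 'eef_pos': [0.238, -0.578, 0.231], 'orientation': [[-0.0, 0.381, -0.925], [0.001, -0.925, -0.381], [-1.0, -0.001, -0.0]], 'ft_force': [0.43, 0.843, -0.29], 'moment': [0.031, -0.048, 0.026], 'gripper_width': 0.085} 0.0187
[[563.28046582   0.         320.48949421]
 [  0.         563.28046582 240.48380024]
 [  0.           0.           1.        ]] [0.05474678 0.         0.         0.         0.        ] [[ 0.69530798  0.51486384 -0.5014599   1.22416256]
 [ 0.71868331 -0.49185412  0.4915016  -0.62607409]
 [ 0.00641129 -0.70213585 -0.71201415  1.10169639]
 [ 0.          0.          0.          1.        ]]
[[493.27176751   0.         314.87675353]
 [  0.         493.27176751 236.01473817]
 [  0.           0.           1.        ]] [-0.08662565  0.          0.          0.          0.        ] [[ 0.00717378 -0.97667181  0.21461759  0.30145391]
 [-0.99996264 -0.00804138 -0.00316973  0.01043238]
 [ 0.00482161 -0.21458683 -0.97669301  1.32777532]
 [ 0.          0.          0.          1.        ]]
```

View pics/scene0.png

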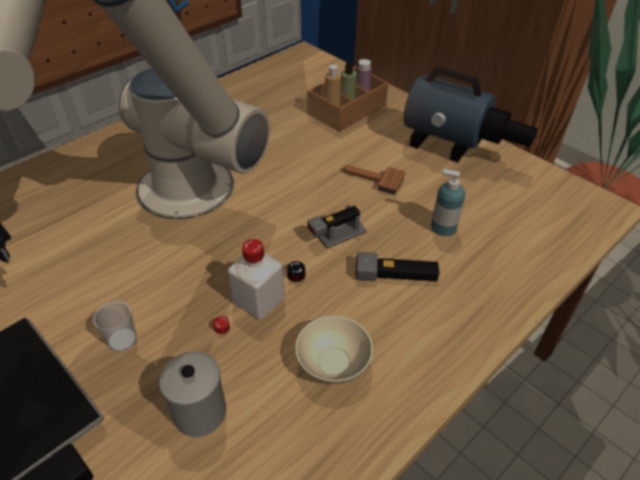

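View pics/top0.png

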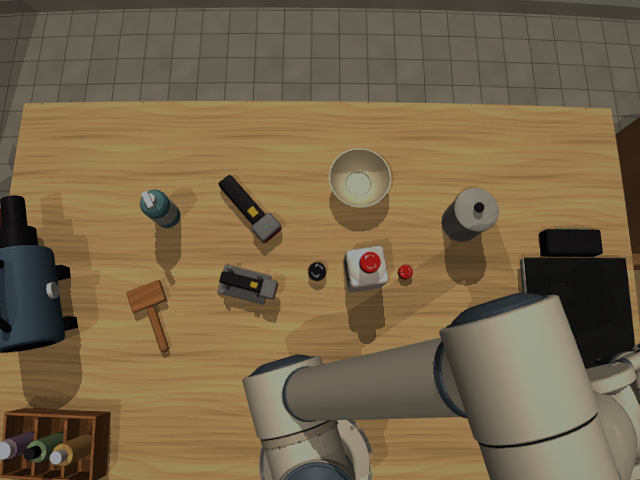

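Top view: bottle with red cap at (366,268), small scanner in its stand at (248,285), a larger decoy at (250,208), decoy caps at (317,270) and (405,271). The label isn't visible in either view, so I'm zooming in and measuring.

```bash
cat > h.py <<'E'
import numpy as np,cv2
def load(n):return dict(np.load(n+".npz"))
def rays(im,px):
    px=np.asarray(px,float).reshape(-1,1,2)
    u=cv2.undistortPoints(px,im["camera_matrix"],im["D"])[:,0]
    T=im["world_from_camera"];d=np.c_[u,np.ones(len(u))]
    return T[:3,3],d@T[:3,:3].T,u
def plane(im,px,z):
    o,d,_=rays(im,px);return o+d*((z-o[2])/d[:,2])[:,None]
def cloud(im):
    h,w=im["range_z"].shape;g=np.stack(np.meshgrid(np.arange(w),np.arange(h)),-1).reshape(-1,2)
    o,d,_=rays(im,g);return (o+d*im["range_z"].reshape(-1,1)).reshape(h,w,3)
E
python3 - <<'E'
from h import *
t=load("top0");s=load("scene0")
a=cv2.resize(t["frame"][225:325,205:425],None,fx=3.6,fy=3.6,interpolation=2)[:,:,::-1]
b=cv2.resize(s["frame"][190:340,190:390],None,fx=4,fy=4,interpolation=2)[:,:,::-1]
cv2.imwrite("pics/a.png",a);cv2.imwrite("pics/b.png",b)
for n,im in(("top",t),("scene",s)):
    P=cloud(im);z=P[...,2]
    print(n)
    f=im["frame"].astype(int)
    red=(f[...,0]>120)&(f[...,1]<60)&(f[...,2]<60)&(im["range_z"]>0)
    nn,l,st,c=cv2.connectedComponentsWithStats(red.astype(np.uint8))
    for i in range(1,nn):
        if st[i,4]>15: q=P[l==i];print("red",st[i],c[i].round(1),np.median(q,0).round(4),np.percentile(q[:,2],95).round(4))
    # counter height
    print("table",P[400 if n=='scene' else 130,260 if n=='scene' else 100])
E
```

```text
top
red [360 252  20  20 258] [369.9 261.3] [ 0.4921 -0.1223  0.194 ] 0.1975
red [399 265  14  13 116] [405.4 270.8] [ 0.4947 -0.2361  0.0228] 0.0272
table [ 0.91022594  0.64462455 -0.00396657]
scene
red [243 239  20  15 190] [252.4 246.4] [ 0.4928 -0.1229  0.1948] 0.1974
red [215 317  14  12 107] [221.1 322.5] [ 0.4977 -0.2377  0.0236] 0.0273
table [ 7.03030908e-01 -2.91976027e-01 -1.07114178e-04]
```

View pics/a.png

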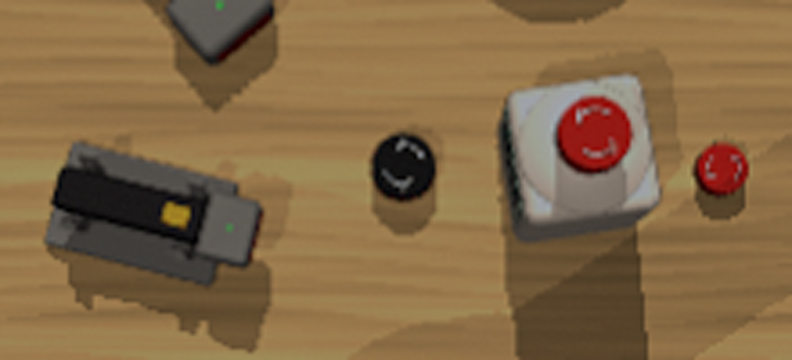

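View pics/b.png

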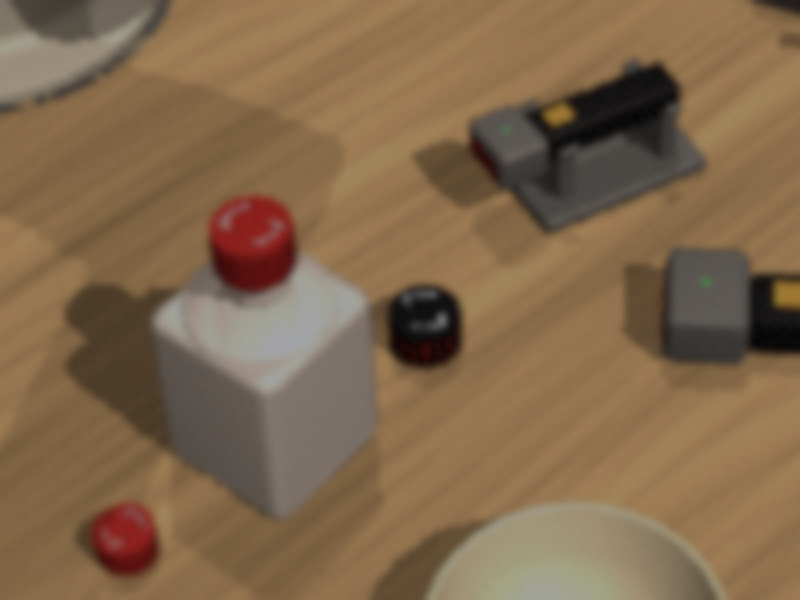

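Run:
```python
from h import *
t=load("top0");s=load("scene0")
Ps=[cloud(t),cloud(s)]
for n,P in zip("ts",Ps):
    q=P[(np.hypot(P[...,0]-.492,P[...,1]+.122)<.085)&(P[...,2]>.02)&(P[...,2]<.162)&(P[...,2]>(.10 if n=='t' else .02))]
    for tr in (0,):
        r=cv2.minAreaRect((q[:,:2]*1000).astype(np.float32));print(n,"bottle",r,len(q))
    q=P[(np.hypot(P[...,0]-.492,P[...,1]+.122)<.04)&(P[...,2]>.19)]
    r=cv2.minEnclosingCircle((q[:,:2]*1000).astype(np.float32));print("captop",r,np.median(q[:,2]))
    # cap circle by mask
f=t["frame"].astype(int)
for n,im,P in(("t",t,Ps[0]),("s",s,Ps[1])):
    f=im["frame"].astype(int);m=(f[...,0]>90)&(f[...,1]<.45*f[...,0])
    c,_=cv2.findContours(m.astype(np.uint8),0,1)
    c=[k for k in c if cv2.contourArea(k)>150];print(n,[cv2.minEnclosingCircle(k) for k in c])
    for x in c:
        if n=='t':
            p=plane(im,cv2.convexHull(x)[:,0],.195); print(cv2.fitEllipse((p[:,:2]*1000).astype(np.float32)))
# scanner
a=plane(t,[[248,285]],.066);print(a)
for n,P in zip("ts",Ps):
    f=(t if n=='t' else s)["frame"].astype(int)
    near=np.hypot(P[...,0]-a[0,0],P[...,1]-a[0,1])<.13
    print([ (P[near][:,2]>k).sum() for k in(.045,.055,.06,.065,.07)])
    q=P[near&(P[...,2]>.062)&(P[...,2]<.085)];r=cv2.minAreaRect((q[:,:2]*1000).astype(np.float32));print(n,"scanner",r,cv2.boxPoints(r).tolist(),len(q))
    o=near&(f[...,0]>120)&(f[...,2]<80)&(P[...,2]>.05);
    print('or',P[o].mean(0),o.sum())
    h=near&(P[...,2]>.0685)&(P[...,2]<.085);q=P[h]; r=cv2.minAreaRect((q[:,:2]*1000).astype(np.float32));print("head",r,np.median(q[:,2]),len(q))
    q=P[near&(P[...,2]>.008)&(P[...,2]<.085)];print('all',cv2.minAreaRect((q[:,:2]*1000).astype(np.float32)))
```

```text
t bottle ((491.49517822265625, -121.28390502929688), (94.9692611694336, 97.9109115600586), 9.079655647277832) 1117
captop ((492.7887268066406, -121.0210952758789), 24.575136184692383) 0.1941404487139966
s bottle ((494.8174133300781, -123.0516357421875), (98.53682708740234, 99.03932189941406), 9.13874626159668) 2501
captop ((492.1284484863281, -122.52458190917969), 25.43962860107422) 0.1945172198567322
t [((369.6764831542969, 261.558837890625), 10.009176254272461)]
((490.564208984375, -121.56136322021484), (45.95757293701172, 46.65496063232422), 40.34400177001953)
s [((220.8333282470703, 324.5), 8.579793930053711), ((252.67747497558594, 250.16552734375), 11.47473430633545)]
[[0.44853099 0.17712178 0.066     ]]
[np.int64(900), np.int64(849), np.int64(781), np.int64(508), np.int64(157)]
t scanner ((454.7798767089844, 178.4251251220703), (146.0194091796875, 54.36238098144531), 74.7231216430664) [[409.3222961425781, 115.15711212158203], [461.7637023925781, 100.83350372314453], [500.2374572753906, 241.69314575195312], [447.7960510253906, 256.0167541503906]] 711
or [0.45054525 0.16319841 0.
[... 175 characters left out ...]
62158203125), (153.47032165527344, 202.55429077148438), 35.8758544921875)
[np.int64(807), np.int64(669), np.int64(568), np.int64(391), np.int64(117)]
s scanner ((457.8460388183594, 176.7436065673828), (150.3917694091797, 54.7603874206543), 74.25129699707031) [[411.0840759277344, 111.8019790649414], [463.7888488769531, 96.93897247314453], [504.6080017089844, 241.68524169921875], [451.9032287597656, 256.5482482910156]] 519
or [0.44788301 0.15696292 0.06898699] 20
head ((455.7371520996094, 176.07901000976562), (144.88665771484375, 46.80133819580078), 78.00341796875) 0.07059104521205883 187
all ((453.0665283203125, 173.88531494140625), (188.59011840820312, 116.53691864013672), 44.50550842285156)
```

Run:
```python
from h import *
t=load("top0");s=load("scene0")
for n,im in(("t",t),("s",s)):
    P=cloud(im);f=im["frame"].astype(int)
    near=np.hypot(P[...,0]-.452,P[...,1]-.178)<.13
    m=near&(P[...,2]>.058)&(P[...,2]<.085)&(np.hypot(P[...,0]-.492,P[...,1]+.122)>.1)
    v,u=np.nonzero(m);c=f[m];z=P[m][:,2]
    up=plane(im,np.c_[u,v],.066)
    a=np.radians(-105.3);
    for it in range(1):
        ex=np.array([np.cos(a),np.sin(a)]);ey=np.array([-ex[1],ex[0]])
        X=(up[:,:2]@ex)*1000;Y=up[:,:2]@ey*1000
        for lo in range(int(X.min()),int(X.max())+1,8):
            k=(X>=lo)&(X<lo+8)
            print(n,lo,k.sum(),"Y",Y[k].min().round(1),Y[k].max().round(1),"z",np.median(z[k]).round(4),"rgb",np.median(c[k],0))
    # base plate
    b=near&(P[...,2]>.006)&(P[...,2]<.02);q=P[b];print(cv2.minAreaRect((q[:,:2]*1000).astype(np.float32)),len(q))
    b=near&(P[...,2]>.006)&(np.ptp(f,axis=2)<25);
    bb=b.astype(np.uint8);nn,l,st,cc=cv2.connectedComponentsWithStats(bb);i=1+st[1:,4].argmax();q=P[(l==i)&(P[...,2]<.02)];print(cv2.minAreaRect((q[:,:2]*1000).astype(np.float32)),len(q))
```

```text
t -365 35 Y 374.2 404.2 z 0.0651 rgb [23. 21. 23.]
t -357 48 Y 361.9 416.3 z 0.0635 rgb [25. 23. 24.]
t -349 44 Y 360.9 418.5 z 0.0631 rgb [25. 23. 24.]
t -341 38 Y 374.2 405.7 z 0.0644 rgb [25. 23. 23.]
t -333 39 Y 374.6 405.3 z 0.0654 rgb [26. 23. 24.]
t -325 38 Y 375.0 406.7 z 0.0658 rgb [25. 23. 23.]
t -317 39 Y 375.7 407.1 z 0.065 rgb [25. 23. 23.]
t -309 39 Y 375.3 406.7 z 0.0646 rgb [26. 23. 24.]
t -301 39 Y 375.7 407.4 z 0.0645 rgb [26. 23. 24.]
t -293 39 Y 376.1 407.8 z 0.0653 rgb [25. 23. 24.]
t -285 37 Y 376.8 406.7 z 0.065 rgb [76. 56. 26.]
t -277 46 Y 364.2 420.1 z 0.0646 rgb [80.  76.5 32. ]
t -269 49 Y 363.1 419.8 z 0.0643 rgb [25. 23. 25.]
t -261 43 Y 374.7 414.4 z 0.0674 rgb [59. 57. 54.]
t -253 57 Y 368.7 416.6 z 0.0707 rgb [96. 92. 86.]
t -245 59 Y 369.4 416.2 z 0.0709 rgb [95. 91. 86.]
t -237 57 Y 369.1 416.9 z 0.0701 rgb [95. 91. 86.]
t -229 59 Y 369.4 417.2 z 0.0696 rgb [94. 91. 85.]
t -221 15 Y 370.8 408.0 z 0.0637 rgb [59. 55. 53.]
((450.1966552734375, 172.7393798828125), (240.41319274902344, 218.2188262939453), 15.270567893981934) 680
((458.2516784667969, 195
[... 569 characters left out ...]
.0656 rgb [42. 33. 24.]
s -284 28 Y 378.6 414.8 z 0.0662 rgb [93.5 73.5 39.5]
s -276 31 Y 372.2 426.8 z 0.0648 rgb [84. 64. 33.]
s -268 36 Y 369.6 427.6 z 0.0644 rgb [37.  31.  25.5]
s -260 36 Y 368.0 416.8 z 0.0696 rgb [75. 71. 66.]
s -252 43 Y 366.7 420.9 z 0.0693 rgb [90. 86. 80.]
s -244 44 Y 367.6 424.2 z 0.0705 rgb [90. 88. 80.]
s -236 46 Y 367.2 423.7 z 0.0706 rgb [91. 86. 80.]
s -228 45 Y 369.0 424.5 z 0.0693 rgb [78. 73. 68.]
s -220 25 Y 372.5 419.5 z 0.0637 rgb [48. 38. 36.]
((439.3216857910156, 162.07357788085938), (189.2473602294922, 187.3218231201172), 87.35231018066406) 557
((475.1553039550781, 190.24729919433594), (129.87147521972656, 57.787330627441406), 79.94950866699219) 524
```

```bash
python3 -m creep '[[[0,0,7,3,4,0,8.54],[0,0,14,6,8,0,8.54],[0,0,21,8,12,0,8.54],[0,0,28,10,16,0,8.54],[0,0,35,12,20,0,8.54]]]'
```

```text
clock: 0.52
eef_pos: [0.3468, -0.3988, 0.2305]
orientation: [[-0.001, 0.845, -0.534], [0.001, -0.534, -0.845], [-1.0, -0.002, -0.0]]
ft_force: [2.0, -0.8, 0.3]
gripper_width: 0.0852
```

```bash
python3 -m creep '[[[0,0,5,1,4,1,8.54],[0,0,10,2,8,1,8.54],[0,0,15,3,12,1,8.54],[0,0,19,4,16,1,8.54],[0,0,19,5,20,1,8.54]]]'
python3 -m creep '[[[0,0,3,1,7,0,8.54],[0,0,3,3,11,0,8.54],[0,0,3,4,15,0,8.54],[0,0,3,5,19,0,8.54],[0,0,3,6,23,0,8.54]]]'
```

```text
clock: 0.93
eef_pos: [0.3964, -0.1975, 0.2404]
orientation: [[-0.001, 0.974, -0.225], [0.001, -0.225, -0.974], [-1.0, -0.002, -0.0]]
ft_force: [1.3, 0.2, 0.3]
gripper_width: 0.0852
clock: 1.35
eef_pos: [0.4485, 0.0039, 0.2405]
orientation: [[-0.001, 0.985, -0.174], [0.001, -0.174, -0.985], [-1.0, -0.001, -0.0]]
ft_force: [0.8, -1.0, 0.2]
gripper_width: 0.0854
```

```bash
python3 -c "
from cell import bot;import numpy as np
s=bot.sense();print(s['clock'],s['eef_pos'],np.degrees(np.arctan2(s['orientation'][1][1],s['orientation'][0][1])),s['joint_pos'])"
```

```text
1.35 [0.44854033 0.00394447 0.24046622] -10.017693903420916 [-1.24842719e-01  2.35630258e-01  1.74447596e+00  5.37436229e-04
  1.16295879e+00  4.97858124e-02]
```

```bash
python3 -m creep '[[[0,0,-1,0.3,4,0,8.54],[0,0,-2,0.5,8,-2,8.54],[0,0,-3.4,0.8,12,-4,8.54],[0,0,-3.4,1,16,-6,8.54],[0,0,-3.4,1.04,19.2,-8,8.54]]]'
python3 -m creep '[[[0,0,0,0,0,-2,8.54],[0,0,0,0,0,-4,8.54],[0,0,0,0,0,-4,8.54]]]'
python3 - <<'E'
from h import *
from cell import bot
im=bot.get_image("scene");cv2.imwrite("pics/s1.png",cv2.resize(im["frame"][150:300,250:450],None,fx=4,fy=4,interpolation=2)[:,:,::-1])
im=bot.get_image("top");cv2.imwrite("pics/t1.png",cv2.resize(im["frame"][225:345,170:330],None,fx=5,fy=5,interpolation=2)[:,:,::-1])
s=bot.sense();print(s['eef_pos'],s['orientation'],s['ft_force'])
E
```

```text
clock: 1.77
eef_pos: [0.4588, 0.1931, 0.1629]
orientation: [[-0.0, 0.973, -0.232], [0.001, -0.232, -0.973], [-1.0, -0.001, -0.001]]
ft_force: [1.6, -0.0, 0.8]
gripper_width: 0.0852
clock: 2.02
eef_pos: [0.4567, 0.1932, 0.1198]
orientation: [[-0.006, 0.973, -0.23], [-0.001, -0.23, -0.973], [-1.0, -0.005, 0.002]]
ft_force: [-1.8, -0.4, -0.1]
gripper_width: 0.0854
[0.4584521  0.19288509 0.12282582] [[-2.01638947e-03  9.72712900e-01 -2.32003335e-01]
 [ 5.42301171e-04 -2.32002709e-01 -9.72714988e-01]
 [-9.99997820e-01 -2.08718794e-03 -5.96955252e-05]] [0.22798191 0.41390531 0.3518795 ]
```

View pics/s1.png

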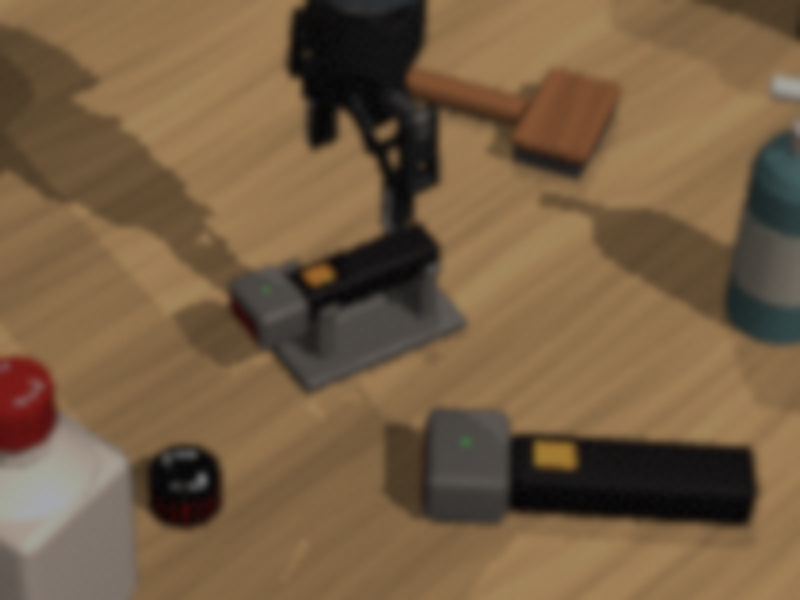

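View pics/t1.png

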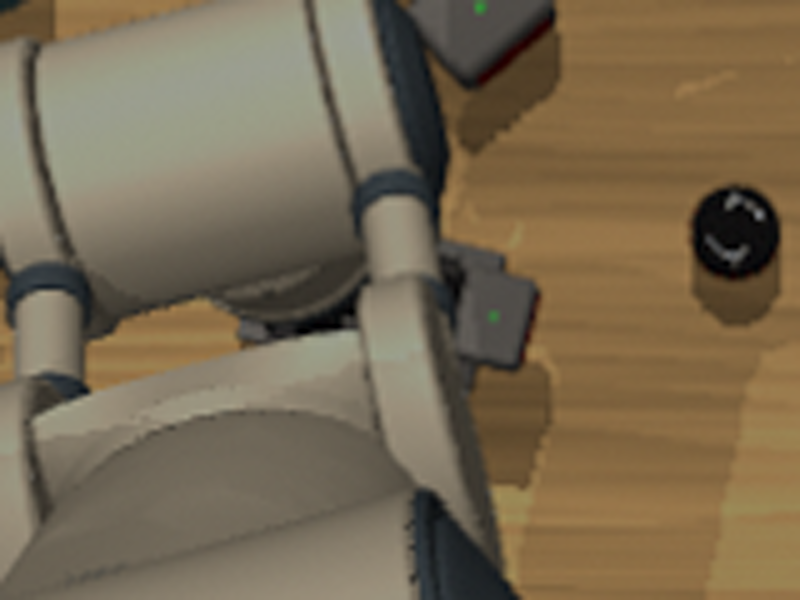

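Fingers straddle the stick (scene crop (400,190) back finger). Descending and closing.

```bash
python3 -m creep '[[[0,0,0,0,0.3,-3,8.54],[0,0,0,0,0.3,-6,8.54],[0,0,0,0,0.3,-8,8.54],[0,0,0,0,0.3,-8.8,8.54],[0,0,0,0,0.3,-8.8,8.54]]]' 40
python3 -c "
from cell import bot
s=bot.sense();print(s['eef_pos'],s['orientation'][1][1])"
```

```text
clock: 2.53
eef_pos: [0.4585, 0.1954, 0.0346]
orientation: [[-0.003, 0.973, -0.233], [0.0, -0.233, -0.973], [-1.0, -0.003, 0.001]]
ft_force: [-1.1, -0.5, 0.1]
gripper_width: 0.0854
[0.45845952 0.19543115 0.03458214] -0.23276229973561297
```

```bash
python3 -m creep '[[[0,0,0,0,0.05,0,5],[0,0,0,0,0.05,0,4],[0,0,0,0,0.05,0,3],[0,0,0,0,0.05,0,2],[0,0,0,0,0.05,0,2]]]' 40
python3 -m creep '[[[0,0,0,0,0,0,2],[0,0,0,0,0,0,2],[0,0,0,0,0,0,2]]]' 40
python3 -c "
from cell import bot
s=bot.sense();print(s['eef_pos'],s['orientation'])"
```

```text
clock: 2.95
eef_pos: [0.459, 0.196, 0.0356]
orientation: [[-0.002, 0.972, -0.233], [0.001, -0.233, -0.973], [-1.0, -0.002, -0.0]]
ft_force: [-1.9, -1.0, 12.1]
gripper_width: 0.0314
clock: 3.2
eef_pos: [0.459, 0.1961, 0.0358]
orientation: [[-0.001, 0.973, -0.233], [0.001, -0.233, -0.973], [-1.0, -0.001, -0.0]]
ft_force: [-0.6, 0.2, -1.6]
gripper_width: 0.0313
[0.45902896 0.19606352 0.03575756] [[-1.37015260e-03  9.72515982e-01 -2.32832100e-01]
 [ 7.07760248e-04 -2.32831318e-01 -9.72516877e-01]
 [-9.99998811e-01 -1.49728583e-03 -3.69293719e-04]]
```

```bash
python3 -m creep '[[[0,0,0,0,0,1,2],[0,0,0,0,0,2,2],[0,0,0,0,0,3,2],[0,0,0,0,0,3.4,2],[0,0,0,0,0,3.4,2]]]'
python3 - <<'E'
from h import *
from cell import bot
im=bot.get_image("scene");np.savez("s2.npz",**im);cv2.imwrite("pics/s2.png",cv2.resize(im["frame"][150:300,250:450],None,fx=4,fy=4,interpolation=2)[:,:,::-1])
s=bot.sense();print(s['eef_pos'],s['orientation'],s['ft_force'],s['gripper_width'])
E
```

```text
clock: 3.62
eef_pos: [0.4598, 0.1963, 0.0713]
orientation: [[0.001, 0.973, -0.233], [0.001, -0.233, -0.973], [-1.0, 0.001, -0.002]]
ft_force: [0.6, 0.9, -1.9]
gripper_width: 0.0316
[0.45946546 0.1962157  0.0705748 ] [[ 1.94850977e-04  9.72525389e-01 -2.32796758e-01]
 [ 1.16310839e-03 -2.32796825e-01 -9.72524697e-01]
 [-9.99999305e-01 -8.12704755e-05 -1.17651313e-03]] [ 0.0459987  -0.67239838 -1.37604088] 0.0314050151602929
```

View pics/s2.png

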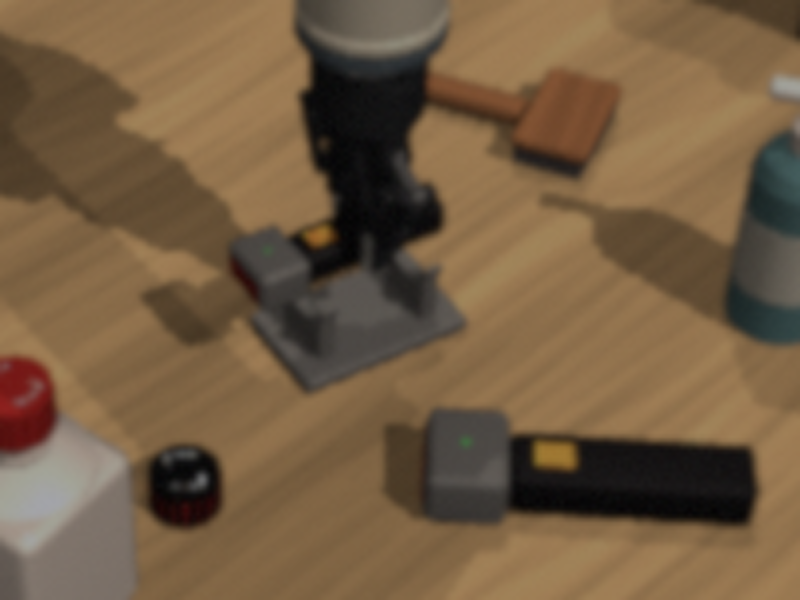

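Lifted clear, head at crop (270,265). Checking its level and heading from depth.

Run:
```python
from h import *
im=load("s2");P=cloud(im);f=im["frame"].astype(int)
sub=np.zeros(P.shape[:2],bool);sub[195:230,305:340]=1
g=sub&(f[...,1]>f[...,0]+25);print("led",P[g],f[g])
o=sub&(f[...,0]-f[...,2]>60)&(P[...,2]>.08);print("or",P[o].mean(0),o.sum())
h=sub&(P[...,2]>.1)&(np.ptp(f,axis=2)<22)&(f[...,0]>60);q=P[h]
c=q.mean(0);u,s,v=np.linalg.svd(q-c);n=v[2]*np.sign(v[2][2]);print("head",c,n,s,len(q))
```

```text
led [] []
or [0.45100295 0.16270874 0.10290435] 30
head [0.45244313 0.11831916 0.11222403] [-0.12004889  0.74311858  0.65830315] [1.46783952 0.14857814 0.0978343 ] 161
```

Run:
```python
from h import *
im=load("s2");P=cloud(im);f=im["frame"].astype(int)
m=(P[...,2]>.101)&(P[...,2]<.111)&(abs(P[...,0]-.443)<.04)&(P[...,1]>.10)&(P[...,1]<.150)
v,u=np.nonzero(m);print(u.min(),u.max(),v.min(),v.max())
q=P[m];c=q.mean(0);A=np.c_[q[:,:2]-c[:2],np.ones(len(q))];k=np.linalg.lstsq(A,q[:,2],rcond=None)[0];print("slope",k,c,len(q))
print(cv2.minAreaRect((q[:,:2]*1000).astype(np.float32)))
```

```text
307 329 206 222
slope [-0.03422545 -0.00390654  0.10573767] [0.44571526 0.12367623 0.10573767] 192
((445.33612060546875, 127.6900634765625), (47.26416015625, 50.10154342651367), 77.77908325195312)
```

Run:
```python
from h import *
im=load("scene0");P=cloud(im)
c0=np.array([.492,-.122]);a=np.radians(9.1);R=np.array([[np.cos(a),np.sin(a)],[-np.sin(a),np.cos(a)]])
L=(P[...,:2]-c0)@R.T;z=P[...,2];ok=(z>.02)&(z<.12)
m=ok&(abs(L[...,0]-.048)<.008)&(abs(L[...,1])<.042);p=L[m];k=np.polyfit(p[:,1],p[:,0],1);print("x face",k,len(p), "yaw err deg",-np.degrees(k[0]))
m=ok&(abs(L[...,1]+.048)<.008)&(abs(L[...,0])<.042);p=L[m];k=np.polyfit(p[:,0],p[:,1],1);print("-y face",k,len(p),"yaw err",np.degrees(k[0]))
```

```text
x face [0.0045371  0.04791646] 685 yaw err deg -0.2599569296626325
-y face [-0.0014232  -0.04753097] 647 yaw err -0.08154357706909394
```

```bash
python3 -m creep '[[[0,0,5,-0.1,-2,0,2],[0,0,10,-0.1,-4,0,2],[0,0,15,-0.2,-6,0,2],[0,0,20,-0.2,-8,0,2],[0,0,22.4,-0.2,-10.1,0,2]]]'
python3 -m creep '[[[0,0,1,0,0,0,2],[0,0,1,0,0,0,2]]]'
python3 - <<'E'
from h import *
from cell import bot
for n,r in(("scene",(150,300,250,450)),("top",(200,320,210,410))):
    im=bot.get_image(n);np.savez(n+"3.npz",**im);cv2.imwrite(f"pics/{n}3.png",cv2.resize(im["frame"][170:320,200:400],None,fx=4,fy=4,interpolation=2)[:,:,::-1])
s=bot.sense();print(s['eef_pos'],s['orientation'],np.degrees(np.arctan2(s['orientation'][1][1],s['orientation'][0][1])))
E
```

```text
clock: 4.08
eef_pos: [0.4571, 0.0944, 0.0703]
orientation: [[-0.001, 0.987, 0.161], [0.001, 0.161, -0.987], [-1.0, -0.001, -0.001]]
ft_force: [-0.9, -0.4, -1.7]
gripper_width: 0.0314
clock: 4.25
eef_pos: [0.4569, 0.0936, 0.07]
orientation: [[-0.001, 0.984, 0.177], [0.001, 0.177, -0.984], [-1.0, -0.001, -0.001]]
ft_force: [0.4, -0.5, -1.1]
gripper_width: 0.0311
[0.45708871 0.09471654 0.07015067] [[-9.92022363e-04  9.84274769e-01  1.76641428e-01]
 [ 1.22068459e-03  1.76642575e-01 -9.84274307e-01]
 [-9.99998763e-01 -7.60798654e-04 -1.37672243e-03]] 10.174262999414738
```

View pics/scene3.png

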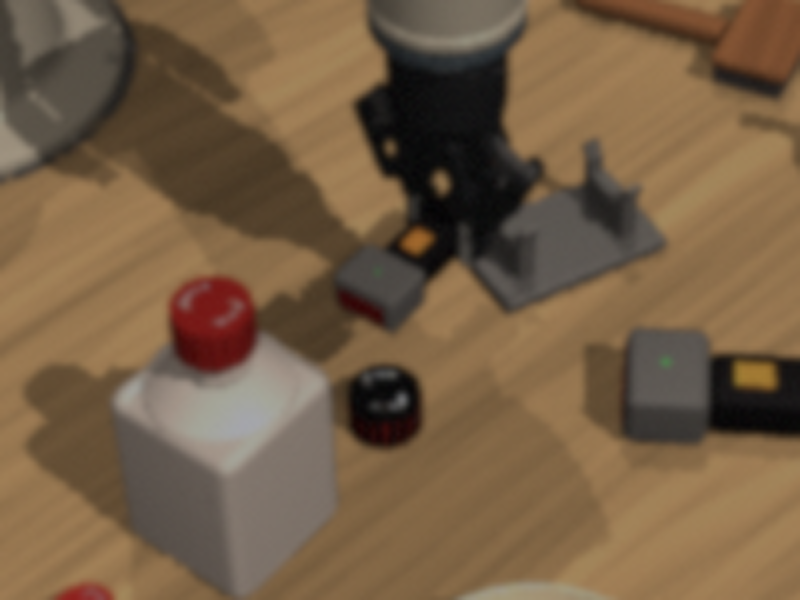

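View pics/top3.png

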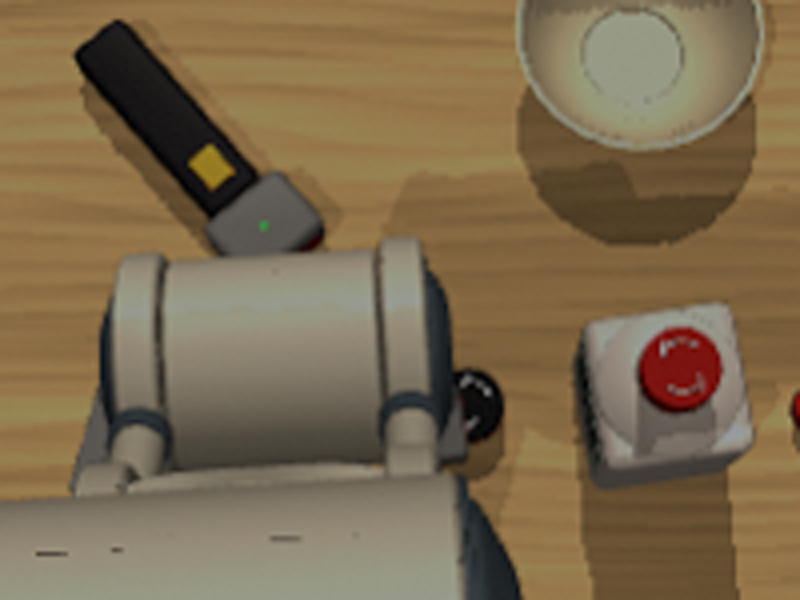

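Scanner held with its red window (scene crop (360,300)) facing the bottle's label side; correcting the 1° excess, then checking.

```bash
python3 -m creep '[[[0,0,-1.1,0,0.05,0,2],[0,0,-1.1,0,0.05,0,2]]]'
python3 - <<'E'
from h import *
im=load("scene3");P=cloud(im);f=im["frame"].astype(int)
m=(P[...,2]>.101)&(P[...,2]<.111)&(abs(P[...,0]-.47)<.04)&(P[...,1]>-.02)&(P[...,1]<.047)
q=P[m];c=q.mean(0);A=np.c_[q[:,:2]-c[:2],np.ones(len(q))];k=np.linalg.lstsq(A,q[:,2],rcond=None)[0];print("slope",k,c,len(q))
print(cv2.minAreaRect((q[:,:2]*1000).astype(np.float32)))
r=(f[...,0]>60)&(f[...,1]<.5*f[...,0])&(P[...,2]>.06)&(P[...,2]<.11)&(abs(P[...,0]-.47)<.04)&(P[...,1]>-.02)&(P[...,1]<.047)
q=P[r];print("window",q.mean(0),len(q));k=np.polyfit(q[:,0],q[:,1],1);print("face yaw",np.degrees(np.arctan(k[0])))
from cell import bot
s=bot.sense();print(s['eef_pos'],np.degrees(np.arctan2(s['orientation'][1][1],s['orientation'][0][1])))
c=np.array([.492,-.122]);a=np.radians(9);print("want window",c+.128*np.array([-np.sin(a),np.cos(a)]))
E
```

```text
clock: 4.52
eef_pos: [0.457, 0.096, 0.0701]
orientation: [[-0.001, 0.988, 0.156], [0.001, 0.156, -0.988], [-1.0, -0.001, -0.001]]
ft_force: [0.8, -0.9, -1.2]
gripper_width: 0.0315
slope [0.01102882 0.01005956 0.10511642] [0.47171513 0.02058638 0.10511642] 196
((471.0439453125, 23.716373443603516), (48.618919372558594, 45.464664459228516), 4.9618330001831055)
window [nan nan nan] 0<stdin>:7: RuntimeWarning: Mean of empty slice.
  ret = um.true_divide(
Traceback (most recent call last):
TypeError: expected non-empty vector for x
```

```bash
for i in 1 2 3 4; do python3 -m creep '[[[0,0,0,0,0,0,2],[0,0,0,0,0,0,2],[0,0,0,0,0,0,2],[0,0,0,0,0,0,2],[0,0,0,0,0,0,2]]]' | sed -n '1,3p'; done
```

```text
clock: 4.93
eef_pos: [0.457, 0.096, 0.0701]
orientation: [[-0.001, 0.988, 0.156], [0.001, 0.156, -0.988], [-1.0, -0.001, -0.001]]
clock: 5.35
eef_pos: [0.457, 0.096, 0.0701]
orientation: [[-0.001, 0.988, 0.156], [0.001, 0.156, -0.988], [-1.0, -0.001, -0.001]]
clock: 5.77
eef_pos: [0.4571, 0.096, 0.0701]
orientation: [[-0.001, 0.988, 0.156], [0.001, 0.156, -0.988], [-1.0, -0.001, -0.001]]
clock: 6.18
eef_pos: [0.457, 0.096, 0.0701]
orientation: [[-0.001, 0.988, 0.156], [0.001, 0.156, -0.988], [-1.0, -0.001, -0.001]]
```

```bash
python3 -m creep '[[[0,0,-5,0.1,2,0.2,2],[0,0,-10,0.1,4,0.2,2],[0,0,-15,0.2,6,0.2,2],[0,0,-20,0.2,8,0.2,2],[0,0,-22.4,0.2,10,0.2,2]]]'
python3 -m creep '[[[0,0,0,0,0,0,2],[0,0,0,0,0,0,2]]]'
python3 -c "
from cell import bot;import numpy as np
s=bot.sense();o=s['orientation'];print(s['eef_pos'],np.degrees(np.arctan2(o[1][1],o[0][1])),o)"
```

```text
clock: 6.6
eef_pos: [0.459, 0.197, 0.0721]
orientation: [[-0.0, 0.971, -0.237], [0.002, -0.237, -0.971], [-1.0, -0.001, -0.002]]
ft_force: [0.1, 0.7, -1.8]
gripper_width: 0.0314
clock: 6.77
eef_pos: [0.4589, 0.1977, 0.072]
orientation: [[-0.0, 0.972, -0.235], [0.002, -0.235, -0.972], [-1.0, -0.001, -0.002]]
ft_force: [0.2, -0.2, -0.9]
gripper_width: 0.0316
[0.45885955 0.19768165 0.0720174 ] -13.617754178849067 [[-2.98168773e-04  9.71887869e-01 -2.35444008e-01]
 [ 1.63626292e-03 -2.35443229e-01 -9.71886726e-01]
 [-9.99998617e-01 -6.75034572e-04 -1.52006226e-03]]
```

```bash
python3 -m creep '[[[0,0,0.1,0,-0.15,-0.5,2],[0,0,0.1,0,-0.15,-1.2,2],[0,0,0.1,0,-0.15,-2,2],[0,0,0.1,0,-0.15,-2.4,2],[0,0,0.1,0,-0.15,-2.4,2]]]'
python3 -c "
from cell import bot;import numpy as np
s=bot.sense();o=s['orientation'];print(s['eef_pos'],np.degrees(np.arctan2(o[1][1],o[0][1])),s['ft_force'])"
```

```text
clock: 7.18
eef_pos: [0.4582, 0.1955, 0.0468]
orientation: [[-0.002, 0.972, -0.234], [0.001, -0.234, -0.972], [-1.0, -0.002, -0.0]]
ft_force: [-0.4, -0.4, -1.1]
gripper_width: 0.0315
[0.45823309 0.19553489 0.04676178] -13.543327901575104 [-0.44652853 -0.43396621 -1.07118722]
```

```bash
python3 -m creep '[[[0,0,0.1,0.06,0.05,-0.4,2],[0,0,0.1,0.06,0.05,-0.8,2],[0,0,0.1,0.06,0.05,-1.05,2],[0,0,0.1,0.06,0.05,-1.05,2],[0,0,0.1,0.06,0.05,-1.05,2]]]'
python3 -c "
from cell import bot;import numpy as np
s=bot.sense();o=s['orientation'];print(s['eef_pos'],np.degrees(np.arctan2(o[1][1],o[0][1])),s['ft_force'])"
```

```text
clock: 7.6
eef_pos: [0.4588, 0.196, 0.0361]
orientation: [[-0.002, 0.973, -0.233], [0.001, -0.233, -0.973], [-1.0, -0.003, -0.0]]
ft_force: [-0.1, -0.1, -0.8]
gripper_width: 0.0317
[0.45880482 0.1960236  0.03613648] -13.447229490483224 [-0.07539837 -0.05132846 -0.82182532]
```

Home to within 0.3 mm. Opening evenly, then rising.

```bash
python3 -m creep '[[[0,0,0,0,0,0,4],[0,0,0,0,0,0,6],[0,0,0,0,0,0,8.54],[0,0,0,0,0,0,8.54],[0,0,0,0,0,0,8.54]]]'
python3 -m creep '[[[0,0,0,0,0,3,8.54],[0,0,0,0,0,6,8.54],[0,0,0,0,0,9,8.54],[0,0,0,0,0,13,8.54],[0,0,0,0,0,17,8.54]]]'
python3 - <<'E'
from h import *
from cell import bot
im=bot.get_image("scene");np.savez("s4.npz",**im);cv2.imwrite("pics/s4.png",cv2.resize(im["frame"][150:300,250:450],None,fx=4,fy=4,interpolation=2)[:,:,::-1])
s=bot.sense();o=s['orientation'];print(s['eef_pos'],np.degrees(np.arctan2(o[1][1],o[0][1])),s['joint_pos'])
E
```

```text
clock: 8.02
eef_pos: [0.4589, 0.196, 0.0362]
orientation: [[-0.002, 0.973, -0.232], [0.001, -0.232, -0.973], [-1.0, -0.002, -0.0]]
ft_force: [0.5, -0.2, 0.7]
gripper_width: 0.0849
clock: 8.43
eef_pos: [0.4581, 0.1958, 0.2077]
orientation: [[-0.003, 0.973, -0.232], [0.001, -0.232, -0.973], [-1.0, -0.004, 0.0]]
ft_force: [0.9, 0.4, -0.3]
gripper_width: 0.0856
[0.4612362  0.19683925 0.21495053] -13.430756190447818 [0.28314935 0.33700991 1.67104906 0.00178516 1.12693165 0.51678745]
```

View pics/s4.png

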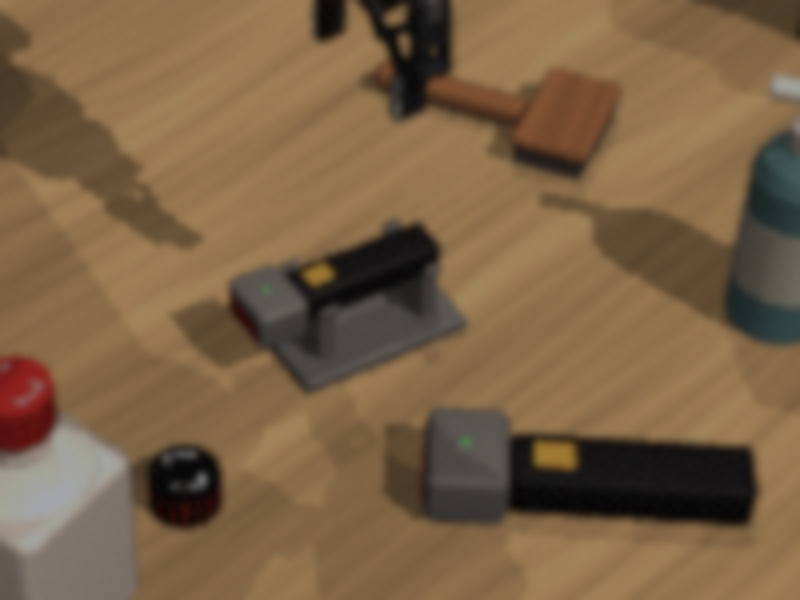

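Scanner is home, looking as before. On to the cap.

```bash
python3 -m creep '[[[0,0,0,0.4,-4,2,8.54],[0,0,0,0.8,-8,2,8.54],[0,0,0,1.2,-12,2,8.54],[0,0,0,1.6,-16,2,8.54],[0,0,0,2,-20,2,8.54]]]'
python3 -m creep '[[[0,0,0,0.4,-4,0,8.54],[0,0,0,0.8,-8,0,8.54],[0,0,0,1,-11,0,8.54],[0,0,0,1.1,-12,0,8.54],[0,0,0,1.1,-12,0,8.54]]]'
python3 -c "
from cell import bot;import numpy as np
s=bot.sense();o=s['orientation'];print(s['eef_pos'],np.degrees(np.arctan2(o[1][1],o[0][1])),s['ft_force'])"
```

```text
clock: 8.9
eef_pos: [0.481, -0.0047, 0.2353]
orientation: [[0.007, 0.973, -0.232], [0.003, -0.232, -0.973], [-1.0, 0.006, -0.005]]
ft_force: [1.3, 0.3, 0.7]
gripper_width: 0.0856
clock: 9.32
eef_pos: [0.4921, -0.127, 0.2352]
orientation: [[0.007, 0.972, -0.235], [0.003, -0.235, -0.972], [-1.0, 0.006, -0.005]]
ft_force: [0.2, 0.4, -0.5]
gripper_width: 0.0854
[ 0.49207715 -0.12695343  0.23516502] -13.572777488141776 [ 0.18155685  0.38818228 -0.4618085 ]
```

```bash
python3 -m creep '[[[-0.2,0.4,0,0,0.5,-1,8.54],[-0.2,0.4,0,0,0.5,-2.5,8.54],[-0.2,0.4,0,0,0.5,-4,8.54],[-0.2,0.4,0,0,0.5,-4,8.54]]]'
python3 - <<'E'
from h import *
from cell import bot
for n in("scene",):
    im=bot.get_image(n);cv2.imwrite(f"pics/{n}5.png",cv2.resize(im["frame"][170:320,170:370],None,fx=4,fy=4,interpolation=2)[:,:,::-1])
s=bot.sense();o=s['orientation'];print(s['eef_pos'],o,s['ft_force'])
E
```

```text
clock: 9.65
eef_pos: [0.4905, -0.1197, 0.1924]
orientation: [[-0.005, 0.972, -0.233], [0.001, -0.233, -0.972], [-1.0, -0.005, -0.0]]
ft_force: [-1.0, -0.6, -0.1]
gripper_width: 0.0856
[ 0.49101188 -0.12001311  0.19374928] [[-3.45372446e-03  9.72436226e-01 -2.33143429e-01]
 [ 7.19254248e-04 -2.33142344e-01 -9.72442353e-01]
 [-9.99993777e-01 -3.52623734e-03  1.05780527e-04]] [0.49607317 0.18415061 0.91313306]
```

View pics/scene5.png

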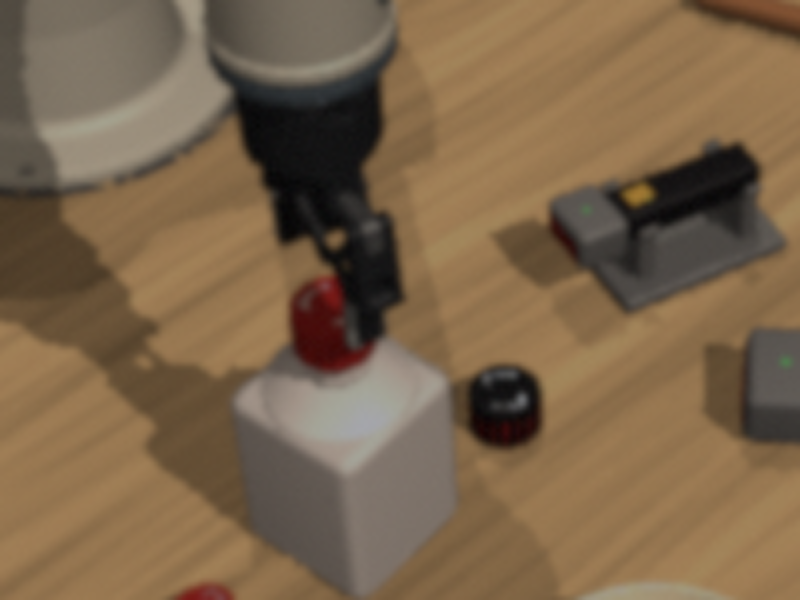

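```bash
python3 -m creep '[[[0,0.2,0,0.1,-0.2,-1,8.54],[0,0.2,0,0.1,-0.2,-2,8.54],[0,0.2,0,0.1,-0.2,-2.9,8.54],[0,0.2,0,0.1,-0.2,-2.9,8.54]]]' 50
python3 -c "
from cell import bot;import numpy as np
s=bot.sense();o=s['orientation'];print(s['eef_pos'],o[:,0],s['ft_force'])"
```

```text
clock: 10.03
eef_pos: [0.4914, -0.1214, 0.1633]
orientation: [[-0.009, 0.973, -0.233], [0.001, -0.233, -0.973], [-1.0, -0.009, 0.001]]
ft_force: [0.1, 1.0, -0.4]
gripper_width: 0.0857
[ 0.49141881 -0.12141803  0.16327934] [-0.00895215  0.00138434 -0.99995897] [ 0.11753249  0.97281171 -0.38638536]
```

```bash
python3 -m creep '[[[0,-0.4,0,0.05,-0.05,0.1,7],[0,-0.4,0,0.05,-0.05,0.1,6],[0,-0.4,0,0.05,-0.05,0.1,5.4],[0,-0.4,0,0.05,-0.05,0.1,5.2],[0,-0.4,0,0.05,-0.05,0.1,5.1]]]' 50
python3 -c "
from cell import bot;import numpy as np
s=bot.sense();o=s['orientation'];print(s['eef_pos'],o[:,0],s['ft_force'])"
```

```text
clock: 10.45
eef_pos: [0.4921, -0.122, 0.1647]
orientation: [[-0.001, 0.973, -0.233], [0.001, -0.233, -0.973], [-1.0, -0.002, -0.001]]
ft_force: [-0.4, -0.1, 0.5]
gripper_width: 0.0511
[ 0.4921072  -0.12201327  0.16466367] [-0.0012882   0.00114859 -0.99999851] [-0.35604203 -0.06961608  0.53442105]
```

```bash
python3 -m creep '[[[0,0,0,0,0,0,4.9],[0,0,0,0,0,0,4.5],[0,0,0,0,0,0,4],[0,0,0,0,0,0,4],[0,0,0,0,0,0,4]]]' 50
python3 -c "
from cell import bot;import numpy as np
s=bot.sense();o=s['orientation'];print(s['eef_pos'],o[:,0],s['ft_force'],s['moment'])"
```

```text
clock: 10.87
eef_pos: [0.4922, -0.1221, 0.1648]
orientation: [[-0.001, 0.973, -0.233], [0.001, -0.233, -0.973], [-1.0, -0.001, -0.001]]
ft_force: [-0.5, -0.3, 4.1]
gripper_width: 0.0469
[ 0.49220762 -0.12206372  0.16480838] [-0.00100581  0.001011   -0.99999898] [-0.51299986 -0.29047091  4.13801147] [-0.06536657  0.11512039  0.04664846]
```

```bash
python3 -m creep '[[[0,0,0,0,0,-0.1,4],[0,0,0,0,0,-0.2,4],[0,0,0,0,0,-0.3,4],[0,0,0,0,0,-0.38,4],[0,0,0,0,0,-0.38,4]]]' 50
python3 -c "
from cell import bot;import numpy as np
s=bot.sense();o=s['orientation'];print(s['eef_pos'],o[:,0],s['ft_force'],s['moment'])"
```

```text
clock: 11.28
eef_pos: [0.4922, -0.1221, 0.161]
orientation: [[-0.001, 0.973, -0.233], [0.001, -0.233, -0.973], [-1.0, -0.001, -0.001]]
ft_force: [-1.9, 0.8, 8.3]
gripper_width: 0.0468
[ 0.49223478 -0.12209097  0.16102632] [-9.21682230e-04  9.69240584e-04 -9.99999106e-01] [-1.92537936  0.80471029  8.3299619 ] [0.06041131 0.29523102 0.04240941]
```

```bash
python3 -m creep '[[[0,0,0,0,0,-0.05,4],[0,0,0,0,0,-0.1,4],[0,0,0,0,0,-0.1,4]]]' 50
python3 -c "
from cell import bot;import numpy as np
s=bot.sense();o=s['orientation'];print(s['eef_pos'],o[:,0],s['ft_force'],s['moment'])"
```

```text
clock: 11.53
eef_pos: [0.4922, -0.1221, 0.1602]
orientation: [[-0.001, 0.973, -0.233], [0.001, -0.233, -0.973], [-1.0, -0.001, -0.001]]
ft_force: [-1.7, 0.3, 9.3]
gripper_width: 0.047
[ 0.49224475 -0.12210174  0.16018545] [-7.63722137e-04  8.75635500e-04 -9.99999325e-01] [-1.70080236  0.28244668  9.28062047] [0.13717161 0.45262293 0.04552283]
```

```bash
python3 -m creep '[[[0,0,0,0,0,-0.05,4],[0,0,3,0,0,-0.05,4],[0,0,6,0,0,-0.05,4],[0,0,9,0,0,-0.05,4],[0,0,12,0,0,-0.05,4]]]' 50
python3 - <<'E'
from h import *
from cell import bot
s=bot.sense();o=s['orientation'];print(s['eef_pos'],o[:,0],s['ft_force'],s['moment'],np.degrees(np.arctan2(o[1][1],o[0][1])))
im=bot.get_image("scene");np.savez("s6.npz",**im);cv2.imwrite("pics/s6.png",cv2.resize(im["frame"][170:320,170:370],None,fx=4,fy=4,interpolation=2)[:,:,::-1])
P=cloud(im);c0=np.array([.492,-.122]);a=np.radians(9.0);R=np.array([[np.cos(a),np.sin(a)],[-np.sin(a),np.cos(a)]])
L=(P[...,:2]-c0)@R.T;z=P[...,2];ok=(z>.02)&(z<.12)
m=ok&(abs(L[...,0]-.048)<.012)&(abs(L[...,1])<.04);p=L[m];k=np.polyfit(p[:,1],p[:,0],1);print("x face",k,len(p), "yaw err deg",-np.degrees(k[0]))
m=ok&(abs(L[...,1]+.048)<.012)&(abs(L[...,0])<.04);p=L[m];k=np.polyfit(p[:,0],p[:,1],1);print("-y face",k,len(p),"yaw err",np.degrees(k[0]))
E
```

```text
clock: 11.95
eef_pos: [0.4927, -0.1222, 0.1601]
orientation: [[0.0, 1.0, -0.023], [0.0, -0.023, -1.0], [-1.0, 0.0, -0.0]]
ft_force: [-0.0, -0.5, 11.8]
gripper_width: 0.0467
[ 0.49273528 -0.12223936  0.16013238] [ 2.62388880e-04  3.15863128e-04 -9.99999916e-01] [-0.01688052 -0.46542902 11.78871544] [ 0.08686906  0.18545718 -0.11252741] -1.3201117118640238
x face [0.00653057 0.04799573] 652 yaw err deg -0.3741741495387074
-y face [-0.00498664 -0.04751507] 624 yaw err -0.2857135703209654
```

```bash
python3 -m creep '[[[0,0,4,0,0,0,4],[0,0,8,0,0,0,4],[0,0,12,0,0,0,4],[0,0,16,0,0,0,4],[0,0,20,0,0,0,4]]]'
python3 -c "
from cell import bot;import numpy as np
s=bot.sense();o=s['orientation'];print(s['eef_pos'],o[:,0],s['ft_force'],s['moment'],np.degrees(np.arctan2(o[1][1],o[0][1])))"
```

```text
clock: 12.42
eef_pos: [0.4932, -0.1224, 0.1605]
orientation: [[0.001, 0.945, 0.328], [0.0, 0.328, -0.945], [-1.0, 0.001, 0.0]]
ft_force: [0.0, 0.1, 8.7]
gripper_width: 0.0471
[ 0.49321073 -0.1223974   0.16047444] [ 1.25157640e-03  1.35802362e-05 -9.99999217e-01] [3.14040005e-03 7.41978339e-02 8.66231192e+00] [-0.00165044  0.15325362 -0.10235882] 19.12633768981622
```

```bash
python3 -m creep '[[[0,0,4,-0.05,0,-0.05,4],[0,0,8,-0.05,0,-0.06,4],[0,0,12,-0.07,0,-0.06,4],[0,0,16,-0.07,0,-0.06,4],[0,0,20,-0.07,0,-0.06,4]]]'
python3 -m creep '[[[0,0,2,0,0,-0.02,4],[0,0,4,0,0,-0.02,4],[0,0,4,0,0,-0.02,4]]]'
python3 - <<'E'
from h import *
from cell import bot
s=bot.sense();o=s['orientation'];print(s['eef_pos'],o[:,0],s['ft_force'],s['moment'],np.degrees(np.arctan2(o[1][1],o[0][1])))
im=bot.get_image("scene");cv2.imwrite("pics/s7.png",cv2.resize(im["frame"][170:320,170:370],None,fx=4,fy=4,interpolation=2)[:,:,::-1])
P=cloud(im);c0=np.array([.492,-.122]);a=np.radians(9.0);R=np.array([[np.cos(a),np.sin(a)],[-np.sin(a),np.cos(a)]])
L=(P[...,:2]-c0)@R.T;z=P[...,2];ok=(z>.02)&(z<.12)
m=ok&(abs(L[...,0]-.048)<.012)&(abs(L[...,1])<.04);p=L[m];k=np.polyfit(p[:,1],p[:,0],1);print("x face",k,len(p), "yaw err deg",-np.degrees(k[0]))
m=ok&(abs(L[...,1]+.048)<.012)&(abs(L[...,0])<.04);p=L[m];k=np.polyfit(p[:,0],p[:,1],1);print("-y face",k,len(p),"yaw err",np.degrees(k[0]))
E
```

```text
clock: 12.83
eef_pos: [0.4931, -0.1226, 0.1603]
orientation: [[0.002, 0.774, 0.634], [0.0, 0.634, -0.774], [-1.0, 0.002, 0.002]]
ft_force: [1.3, 0.6, 9.4]
gripper_width: 0.0467
clock: 13.08
eef_pos: [0.4934, -0.1226, 0.1603]
orientation: [[0.003, 0.726, 0.688], [0.0, 0.688, -0.726], [-1.0, 0.002, 0.002]]
ft_force: [-1.1, 0.8, 9.7]
gripper_width: 0.0467
[ 0.49335712 -0.12263349  0.16034366] [ 3.17282280e-03  6.12478816e-05 -9.99994965e-01] [-1.14634981  0.75430166  9.66530588] [0.0872613  0.22496386 0.00092255] 43.46081956591502
x face [0.00248746 0.04791526] 647 yaw err deg -0.14252068419827468
-y face [-0.00159504 -0.04762083] 625 yaw err -0.09138933026795472
```

View pics/s7.png

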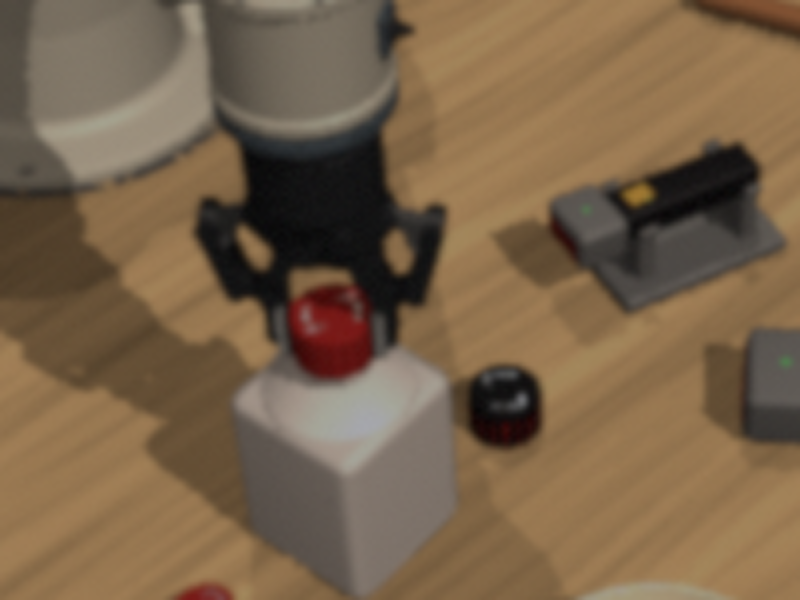

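Bottle hasn't turned; cap arrows (crop (330,310)) have. Lifting slowly first.

```bash
python3 -m creep '[[[0,0,0,0,0,0.3,4],[0,0,0,0,0,0.6,4],[0,0,0,0,0,1,4],[0,0,0,0,0,1.5,4],[0,0,0,0,0,2,4]]]'
python3 -c "
from cell import bot;import numpy as np
s=bot.sense();o=s['orientation'];print(s['eef_pos'],o[:,0],s['ft_force'],s['moment'],s['gripper_width'])"
```

```text
clock: 13.55
eef_pos: [0.4932, -0.1226, 0.1806]
orientation: [[0.003, 0.727, 0.687], [0.0, 0.687, -0.727], [-1.0, 0.002, 0.002]]
ft_force: [-0.2, 0.3, -0.7]
gripper_width: 0.0468
[ 0.49323711 -0.12259825  0.18060852] [ 2.81114997e-03  2.03144577e-04 -9.99996028e-01] [-0.23648181  0.32768336 -0.74088241] [-0.01734443 -0.00987694  0.03007697] 0.04682735922455051
```

```bash
python3 -m creep '[[[0,0,0,0,0,1.5,4],[0,0,0,-0.05,0.03,3,4],[0,0,0,-0.1,0.05,4.5,4],[0,0,0,-0.1,0.05,6.1,4],[0,0,0,-0.1,0.05,6.1,4]]]'
python3 -m creep '[[[0,0,0,0,0,0,4],[0,0,0,0,0,0,4],[0,0,0,0,0,0,4],[0,0,0,0,0,0,4]]]'
python3 - <<'E'
from h import *
from cell import bot
s=bot.sense();o=s['orientation'];print(s['eef_pos'],o[:,0],s['ft_force'])
im=bot.get_image("scene");cv2.imwrite("pics/s8.png",cv2.resize(im["frame"][150:300,170:370],None,fx=4,fy=4,interpolation=2)[:,:,::-1])
P=cloud(im);f=im["frame"].astype(int)
m=(f[...,0]>90)&(f[...,1]<.45*f[...,0])&(P[...,2]>.15);q=P[m];print("cap z",np.percentile(q[:,2],[2,50,98]),q[:,:2].mean(0))
top=q[q[:,2]>.262];print("captop",cv2.minEnclosingCircle((top[:,:2]*1000).astype(np.float32)),np.median(top[:,2]))
c0=np.array([.492,-.122]);a=np.radians(9.0);R=np.array([[np.cos(a),np.sin(a)],[-np.sin(a),np.cos(a)]])
L=(P[...,:2]-c0)@R.T;z=P[...,2];ok=(z>.02)&(z<.12)
m=ok&(abs(L[...,0]-.048)<.012)&(abs(L[...,1])<.04);p=L[m];print(np.polyfit(p[:,1],p[:,0],1))
m=ok&(abs(L[...,1]+.048)<.012)&(abs(L[...,0])<.04);p=L[m];print(np.polyfit(p[:,0],p[:,1],1))
im=bot.get_image("top");cv2.imwrite("pics/t8.png",im["frame"][:,:,::-1])
E
```

```text
clock: 13.97
eef_pos: [0.4934, -0.1225, 0.2445]
orientation: [[0.007, 0.727, 0.687], [-0.001, 0.687, -0.727], [-1.0, 0.004, 0.006]]
ft_force: [1.4, 0.7, 0.6]
gripper_width: 0.0473
clock: 14.3
eef_pos: [0.493, -0.1224, 0.2438]
orientation: [[0.005, 0.727, 0.687], [-0.001, 0.687, -0.727], [-1.0, 0.003, 0.004]]
ft_force: [0.5, -0.4, -0.9]
gripper_width: 0.0468
[ 0.49304691 -0.12238299  0.24377173] [ 5.47615191e-03 -8.23267882e-04 -9.99984667e-01] [ 0.5324433  -0.38803776 -0.94346019]
cap z [0.24700593 0.27192391 0.27615399] [ 0.50710738 -0.132449  ]
captop ((846.9996337890625, -376.6083068847656), 452.20037841796875) 0.27272848700908237
[0.00431779 0.04786374]
[-0.0007275 -0.0475517]
```

View pics/s8.png

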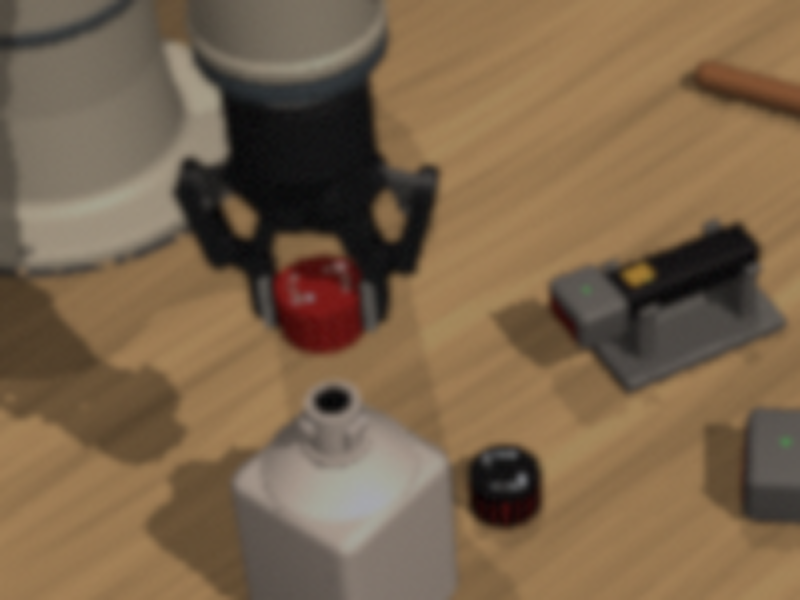

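View pics/t8.png

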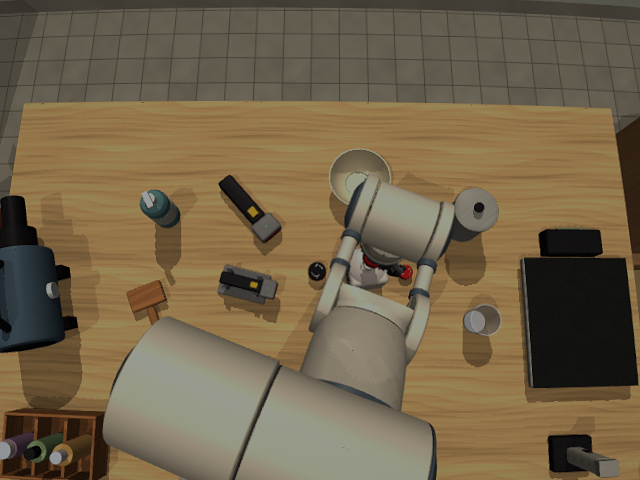

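The cap is held level over the open neck (scene crop: cap (320,300), mouth (333,400)). Its top is at 0.273 m, so its lower edge is about 6 cm above the rim. Bottle and scanner are in place.

```bash
python3 -m creep '[[[0,0,0,0,0,0,4],[0,0,0,0,0,0,4]]]'; python3 -c "
from cell import bot
print(bot.hand_in())"
```

```text
clock: 14.57
eef_pos: [0.493, -0.1224, 0.2436]
orientation: [[0.005, 0.727, 0.687], [-0.001, 0.687, -0.727], [-1.0, 0.003, 0.004]]
ft_force: [0.8, 0.0, -1.0]
gripper_width: 0.047
the job is handed in; nothing more can be done
None
```

The whole job is done and handed in at about 14.6 s, with no verdict reported.

- **Scan:** I took the smaller scanner from its stand and aimed its window at the bottle's label from about 8 cm. I held it steady for about 1.7 s. The label faces away from both cameras, so I aimed using the bottle's measured position and turn, not a view of the barcode.
- **Return:** I laid the scanner back within about 0.3 mm of where I gripped it. The picture afterwards looks the same as at the start.
- **Cap:** I pressed the cap down with 9–12 N and turned it about 57° anticlockwise. It lifted off with only its own weight on the wrist.

**Last checks:**
- **Cap pose:** the cap is held at 47 mm opening, tilted about 0.3° and within about 1 mm of the bottle's axis. Its lower edge is about 6 cm above the rim.
- **Bottle:** it is standing, turned less than 0.3° and moved less than 1 mm.
- **Other things:** in the last top view, the other things I could see look untouched. The arm hides part of the counter there.
- **Checks that failed:** two automatic fits gave nothing usable. The colour mask for the scanner's window found no pixels, so I checked its head from the depth image instead. That put the head within about 1 mm, but its heading came out about 4–5° off the arm's reading, and I trusted the arm. The circle fit on the lifted cap was spoiled by stray pixels, so its height comes from the median depth and its centring from the arm's reading.

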